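Vent the burner tank and take off its filler cap

ROBOT

A 7-joint arm with a two-finger parallel gripper is mounted at the origin on the work surface. World frame = base frame: x ahead of the robot, y to its left, z up, the work surface at z = 0. Lengths are in m, angles in rad, forces in N, time in s.
With the tool pointing down it reaches from about 0.4 to 0.875 m from the base axis. Payload 19.3 kg.
Tool frame: the origin (TCP) lies midway between the tips of the shut fingers; the grasp point (between the pads) lies 19 mm behind it; z points along the fingers, y is the line along which they close (so a half turn about z gives the same grasp; the last joint's range is limited). The gripper opens to 85 mm and grips with 20 to 120 N. Pads are 22 mm wide; open, the fingers measure 114 mm over their backs; the gripper's body (76 mm by 85 mm) begins 54 mm behind the grasp point. The pads swing forward as they close: fully open they stand 13 mm farther back than shut.
Start: joints at [-1.229, 0.521, -0.036, 1.599, 0.021, 1.021, -0.113], TCP at [0.25, 0.573, 0.231] pointing down, gripper open.
Joint ranges: [-2.91, 2.91], [-0.3, 2.13], [-1.5, 1.42], [0.17, 2.43], [-1.26, 4.41], [0.16, 1.93], [-2.52, 2.52]. Speed limits (rad/s): [1.89, 1.89, 2.39, 2.39, 3.01, 3.01, 3.01].

INTERFACE

Orientations are given as [roll, pitch, yaw] about the fixed x, y, z axes, in that order (R = Rz(yaw) Ry(pitch) Rx(roll)).
In Python, from workcell import goto, servo_line, set_joints, move_gripper, wait, ik, read_camera, camera_model, PlanningError, close_job, read_time, read_joint_positions, read_joint_velocities, read_tau, read_tcp_pos, read_orientation, read_contact_force, read_wrist_torque, read_width, read_grip_force gives the robot as it stands. The module is installed in compiled form; this text tells all that it offers. Calls block until the motion is done:
- goto(position, orientation): joint-space move of the TCP to a pose.
- servo_line(position, rotation=None, vel=0.15, until_force=None): straight line of the TCP; rotation=None keeps the orientation; vel is the mean speed in m/s. With until_force (N) it stops when the force on the tool has changed by that much, and returns True; else False.
- set_joints(angles): joint-space move.
- move_gripper(opening, f_grip=None): finger opening in m; f_grip is the grip in N (None keeps the last); returns when the fingers have stopped.
- wait(seconds).
- ik(position, orientation): joint angles nearest the present ones, or None.
- read_camera(name): name is "scene" or "top"; returns the picture (420x560x3 uint8, red, green, blue); there is no depth.
- camera_model(name): a dict with "mtx" (3x3 intrinsics, pixels), "k1" (the pictures are not rectified: a ray, as slopes to the right and down, at radius r is drawn at 1 + k1 r^2 times it, then the intrinsics apply), "R" (3x3) and "t" (3): a world point X has camera coordinates R X + t. Camera axes: x right, y down, z forward; pixel columns grow to the right and rows downward; lengths in m; the calibration is good to about 2 mm. A picture is of the moment at which its call begins. camera_model takes no time and is no camera call.
A pose or a line that the arm cannot do raises PlanningError and nothing moves.
- close_job(): hands the job in; it is judged then, once.
Readings, each from a call of its own:
- read_time(): time.
- read_joint_positions(): joint angles.
- read_joint_velocities(): joint speeds.
- read_tau(): joint torques, N m.
- read_tcp_pos(): TCP position.
- read_orientation(): TCP orientation.
- read_contact_force(): force on the tool from outside, world axes, zero at the start.
- read_wrist_torque(): the same for the moment, N m.
- read_width(): finger opening in m.
- read_grip_force(): force on a finger pad.
Only numpy, scipy, OpenCV 4.12 (cv2) and the standard library are available. Lean on these libraries where they do the work, as an engineer would, in place of code of your own. Each camera call takes 0.05 s, during which the arm holds its last target. There are 200 camera calls.

TASK

Vent the red burner tank first: pull its small black relief knob straight up until the yellow ring on the stem just stands fully clear of the brass collar and no farther, keep it there for a good second, then let the knob spring all the way back down. Then take off the blue filler cap: nobody remembers which way its quick thread undoes, so feel for it one way and the other, undo it the way that gives, and lift it off. Finish while still gripping the cap, upright and about a hand's breadth (10 cm) above its brass neck; do not put it down or let go, and leave the jar, pot and basin where they stand.

Things in the scene. Friction and masses are not known exactly. Their poses are not given: they have to be found in the camera images.
- tank: red steel pressure tank of a burner, upright drum 216 mm across, flat top 110 mm above the counter, fixed. Origin: centre of its underside; z up. In its axes the filler neck is at y = -52 mm, the relief knob at y = +62 mm; a brass pump barrel 32 mm thick reaches x = +178 mm at 50 mm height, an outlet stub x = -132 mm at 75 mm height
- neck (a point): filler neck's centre, level with the tank's flat top. Brass collar round it, 96 mm across, 14 mm high, whose lips hold the cap's lugs down (2 mm of rise). Quick thread: turned its undoing way the cap turns easily and is free to lift straight up between 65 and 115 degrees of turn (aim at 85 to 90); the other way it stops hard within about 10 degrees. No lift while screwed on
- cap_mid (a point): axis point of the loose blue filler cap, mid-grip, 44 mm above the cap's underside; z up. Seated, the underside is level with the tank's top. Grip: round ribbed knob 40 mm across, 24 to 62 mm above the underside; below it an aluminium foot 66 mm across with two lugs, inside the neck collar. About 0.12 kg (0.08 to 0.17). Which way it undoes differs from time to time and cannot be seen
- relief_mid (a point): centre of the black relief knob, an upright cylinder 26 mm across and 26 mm tall with a yellow dot on top; moves with it. Pressed home it is 27 mm above the tank's top. It sits on a steel stem in a brass collar 23 mm across and 12 mm high
- relief (a joint): how far the relief knob is pulled straight up, m: 0 home, 0.036 at the end stop. A spring pulls it home, 5 N at 0 rising to 14 N at the end stop (about 10 N at the ring). The 6 mm yellow ring on the stem begins to show above the collar at 0.013 and stands fully clear at 0.019
- jar: glass jar with metal lid, 84 mm across, 130 mm tall, origin at the centre of its underside; leave alone
- pot: black aluminium pot, 170 mm across, 100 mm tall, origin at the centre of its underside; leave alone
- basin: blue plastic basin, 220 mm across, 75 mm tall, origin at the centre of its underside; leave alone
There are look-alikes about, which are no part of the job. Of the things shaped like the part that bears cap_mid, the aluminium one is meant.

How it is judged:
On the way, in this order (a step that is already met when the one before it is completed fails the run):
1. the relief knob is drawn up to its ring (14 to 25 mm) and kept there 0.8 s (value of joint relief between 0.014 and 0.025 m), for 0.8 s.
2. the relief knob is back home (within 3 mm), with the cap still on (value of joint relief below 0.003 m and z of cap_mid in the frame of neck below 0.054 m), for 0.2 s.
3. the cap is lifted clear of its neck, in the fingers (z of cap_mid in the frame of neck above 0.074 m and contact force between cap and the fingers above 1 N), for 0.2 s.
At the end, for the whole second after the job is handed in: the gripped cap hangs still in the fingers, 5 to 18 cm above where it was seated, within 6 cm sideways of its neck, upright within 20 degrees, touching the tank nowhere, and the relief knob is home within 3 mm (z of cap_mid in the frame of neck between 0.094 and 0.224 m and horizontal distance between cap_mid and neck below 0.06 m and angle between cap_mid's own z axis and vertical below 0.35 rad and contact force between cap and the fingers above 1 N and contact force between cap and tank below 0.1 N and linear speed of cap below 0.03 m/s and value of joint relief below 0.003 m); the arm keeps its last pose, push and grip.
It fails at once if the relief knob is pulled far past its ring (over 30 mm) (value of joint relief above 0.03 m).
It fails at once if jar, pot or basin shifted by more than 25 mm (distance of any of jar, pot, basin from where it was at the start of the episode above 0.025 m).
It also fails if it takes over 58 s, if anything falls off the work surface, if the arm or the gripper's body presses on something with over 40 N, if the wrist force passes 120 N, or if a joint passes its speed limit or range.

## Working session

There is one attempt and no reset: what is moved stays moved. The work goes in short steps, each a Python script; the robot and the scene stay as the last script left them, time stands still between calls to the robot, and variables do not carry over. Pictures are saved under pics/ and viewed, at most 10 in all, crops included, and the job is handed in when it is done.

```bash
mkdir -p pics
python3 - <<'E'
from workcell import *
import cv2
for n in("scene","top"):
    im=read_camera(n); cv2.imwrite(f"pics/{n}0.png",cv2.cvtColor(im,cv2.COLOR_RGB2BGR))
    m=camera_model(n); print(n,m)
print(read_time(),read_orientation(),read_width())
E
```

```text
scene {'mtx': array([[397.64857708,   0.        , 279.25271078],
       [  0.        , 397.64857708, 201.35434745],
       [  0.        ,   0.        ,   1.        ]]), 'k1': -0.005173941055668689, 'R': array([[-0.8168328 ,  0.57675464, -0.01175839],
       [ 0.35161978,  0.4816182 , -0.80274992],
       [-0.45732669, -0.65984695, -0.59619989]]), 't': array([ 0.43083751, -0.05448764,  1.56899845])}
top {'mtx': array([[385.01691147,   0.        , 278.20989798],
       [  0.        , 385.01691147, 204.80181078],
       [  0.        ,   0.        ,   1.        ]]), 'k1': -0.09448638880133495, 'R': array([[ 0.00454907, -0.99987578,  0.01509091],
       [-0.99789041, -0.00551634, -0.06468621],
       [ 0.06476142, -0.01476481, -0.99779154]]), 't': array([-0.03094055,  0.50863068,  1.1041685 ])}
0.1 [-3.14062514e+00  5.20733175e-05  2.72982082e+00] 0.08541366881033426
```

View pics/scene0.png

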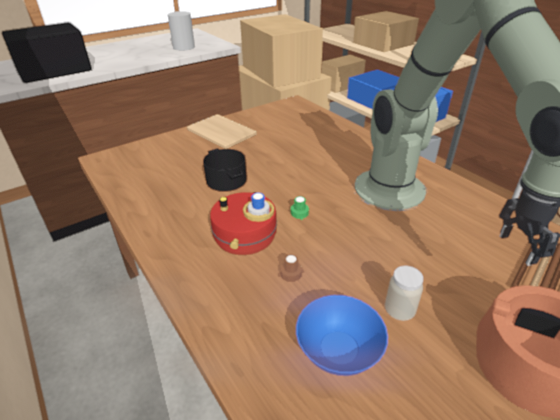

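View pics/top0.png

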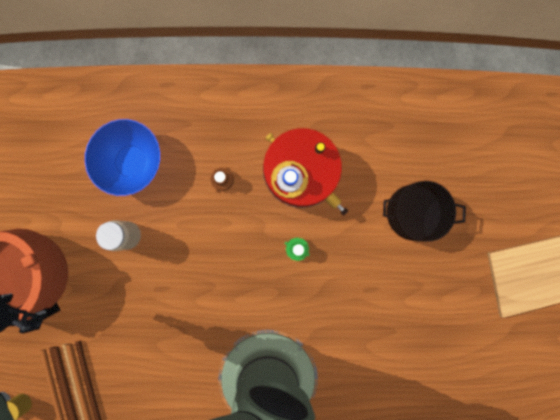

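The scene view shows the tank at about (243,222), with the cap at (258,203) and the relief knob at (223,203). In the top view the tank is at (302,168), the cap at (290,178), the yellow dot at (321,148), and the pump barrel points to (343,210). The green and brown caps are the look-alikes.

```bash
cat > h.py <<'E'
import numpy as np, cv2
from workcell import *
def ray(n,uv):
    m=camera_model(n); p=cv2.undistortPoints(np.array([[uv]],float),m["mtx"],np.array([m["k1"],0,0,0.]))[0,0]
    return -m["R"].T@m["t"], m["R"].T@np.array([p[0],p[1],1])
def onz(n,uv,z):
    c,d=ray(n,uv); return c+d*(z-c[2])/d[2]
def tri(a,b):
    (c1,d1),(c2,d2)=ray("scene",a),ray("top",b)
    s=np.linalg.lstsq(np.c_[d1,-d2],c2-c1,rcond=None)[0]
    p,q=c1+s[0]*d1,c2+s[1]*d2
    return (p+q)/2, np.linalg.norm(p-q)
def cent(mask,box):
    x0,y0,x1,y1=box; m=np.zeros_like(mask); m[y0:y1,x0:x1]=mask[y0:y1,x0:x1]
    v,u=np.nonzero(m); return np.array([u.mean(),v.mean()]) if len(u) else None, len(u), m
E
python3 - <<'E'
from h import *
R={}
for n,tb,kb,cb in(("scene",(200,185,285,255),(216,190,232,212),(246,188,274,210)),("top",(255,120,350,215),(312,138,332,158),(276,164,304,192))):
    im=cv2.cvtColor(cv2.imread(f"pics/{n}0.png"),cv2.COLOR_BGR2RGB); hsv=cv2.cvtColor(im,cv2.COLOR_RGB2HSV); H,S,V=[hsv[...,i].astype(int) for i in range(3)]
    yel=(H>22)&(H<35)&(S>150)&(V>150); blu=(H>100)&(H<130)&(S>100); whi=(S<50)&(V>190); red=((H<4)|(H>175))&(S>200)&(V>100); blk=V<50
    for k,m,b in(("dot",yel,kb),("blue",blu,cb),("white",whi,cb),("red",red,tb),("blk",blk,kb)):
        c,N,mm=cent(m,b); R[n,k]=c; print(n,k,c,N)
        if k in("red","blue"):
            h=cv2.convexHull(cv2.findNonZero(mm.astype(np.uint8))); e=cv2.fitEllipse(h); print("  ell",e); R[n,k+"e"]=e[0]
    x0,y0,x1,y1=tb; c=cv2.resize(im[y0-10:y1+10,x0-10:x1+10],None,fx=5,fy=5,interpolation=cv2.INTER_CUBIC)[...,::-1]; R[n,'c']=cv2.resize(c,(400,400*c.shape[0]//c.shape[1]))
for k in("dot","blue","white"):print(k,tri(R["scene",k],R["top",k]))
print("dot z.150",onz("top",R["top","dot"],.15),onz("scene",R["scene","dot"],.15))
print("cap z.172",onz("top",R["top","bluee"],.172),"white",onz("top",R["top","white"],.172),onz("scene",R["scene","white"],.172))
print("tank",onz("top",R["top","rede"],.11))
a,b=R["scene","c"],R["top","c"];h=max(a.shape[0],b.shape[0]);o=np.zeros((h,800,3),np.uint8);o[:a.shape[0],:400]=a;o[:b.shape[0],400:]=b
cv2.imwrite("pics/crop0.png",o)
E
```

```text
scene dot None 0
scene blue [257.71171171 202.87387387] 111
  ell ((257.7464904785156, 200.39892578125), (12.858485221862793, 16.82686996459961), 174.32456970214844)
scene white [258.51694915 201.76271186] 118
scene red None 0Traceback (most recent call last):
  File "<stdin>", line 9, in <module>
cv2.error: OpenCV(4.12.0) /io/opencv/modules/imgproc/src/convhull.cpp:143: error: (-215:Assertion failed) total >= 0 && (depth == CV_32F || depth == CV_32S) in function 'convexHull'
```

```bash
cat > meas.py <<'E'
from h import *
R={}
for n,tb,kb,cb in(("scene",(200,185,285,255),(216,190,232,212),(246,188,274,210)),("top",(255,120,350,215),(312,138,332,158),(276,164,304,192))):
    im=cv2.cvtColor(cv2.imread(f"pics/{n}0.png"),cv2.COLOR_BGR2RGB); hsv=cv2.cvtColor(im,cv2.COLOR_RGB2HSV); H,S,V=[hsv[...,i].astype(int) for i in range(3)]
    yel=(H>18)&(H<38)&(S>110)&(V>110); blu=(H>100)&(H<130)&(S>100); whi=(S<50)&(V>190); red=((H<5)|(H>172))&(S>150)&(V>90); blk=V<50
    for k,m,b in(("dot",yel,kb),("blue",blu,cb),("white",whi,cb),("red",red,tb),("blk",blk,kb)):
        c,N,mm=cent(m,b); R[n,k]=c; print(n,k,c,N)
        if k in("red","blue") and N>5:
            h=cv2.convexHull(cv2.findNonZero(mm.astype(np.uint8))); e=cv2.fitEllipse(h); print("  ell",e); R[n,k+"e"]=e[0]
    if n=="scene": print(im[200,205:245:2].tolist(), hsv[225,225])
    x0,y0,x1,y1=tb; c=cv2.resize(im[y0-10:y1+10,x0-10:x1+10],None,fx=5,fy=5,interpolation=cv2.INTER_CUBIC)[...,::-1]; R[n,'c']=cv2.resize(c,(400,400*c.shape[0]//c.shape[1]))
a,b=R["scene","c"],R["top","c"];h=max(a.shape[0],b.shape[0]);o=np.zeros((h,800,3),np.uint8);o[:a.shape[0],:400]=a;o[:b.shape[0],400:]=b
cv2.imwrite("pics/crop0.png",o)
for k in("dot","blue","white"):
    if R["scene",k] is not None: print(k,tri(R["scene",k],R["top",k]))
print("dot z.150",onz("top",R["top","dot"],.15))
print("cap z.172",onz("top",R["top","bluee"],.172),"white",onz("top",R["top","white"],.172),onz("scene",R["scene","white"],.172))
print("tank",onz("top",R["top","rede"],.11))
E
python3 meas.py
```

```text
scene dot [223.23404255 202.70212766] 47
scene blue [257.71171171 202.87387387] 111
  ell ((257.7464904785156, 200.39892578125), (12.858485221862793, 16.82686996459961), 174.32456970214844)
scene white [258.51694915 201.76271186] 118
scene red [239.96387665 225.38325991] 2270
  ell ((243.30552673339844, 222.51536560058594), (62.614898681640625, 68.56863403320312), 84.33181762695312)
scene blk [223.  203.5] 20
[[190, 141, 101], [188, 140, 99], [184, 137, 96], [184, 136, 96], [181, 134, 95], [180, 134, 94], [177, 120, 87], [113, 71, 51], [192, 175, 85], [210, 190, 95], [152, 139, 68], [143, 47, 46], [197, 66, 61], [195, 67, 62], [194, 66, 61], [194, 65, 60], [194, 66, 61], [194, 66, 60], [193, 65, 60], [195, 67, 61]] [  1 175 195]
top dot [319.96428571 146.58928571] 56
top blue [289.375      179.03571429] 56
  ell ((289.8608093261719, 176.9414825439453), (14.960640907287598, 15.407660484313965), 19.443666458129883)
top white [286.95895522 177.91791045] 268
top red [305.79023242 163.60635481] 3399
  ell ((301.9440002441406, 167.24343872070312), (77.09490203857422, 77.78846740722656), 48.607933044433594)
top blk None 0
dot (array([ 0.65411547, -0.1349866 ,  0.13285643]), np.float64(0.005209366671350846))
blue (array([ 0.5686503 , -0.05575979,  0.14162974]), np.float64(0.001701171532223774))
white (array([ 0.5699972 , -0.04890783,  0.15078462]), np.float64(0.0009725196497231773))
dot z.150 [ 0.65254945 -0.13439494  0.15      ]
cap z.172 [ 0.5692576  -0.05513913  0.172     ] white [ 0.56672604 -0.04782515  0.172     ] [ 0.5850803  -0.02474411  0.172     ]
tank [ 0.60436953 -0.09041788  0.11      ]
```

View pics/crop0.png

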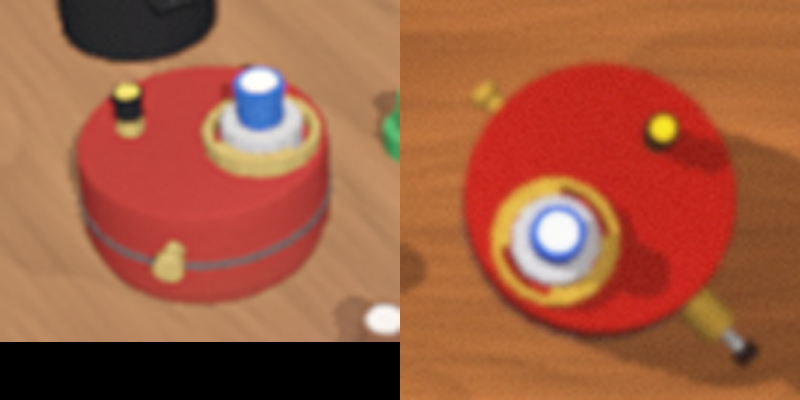

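The crops confirm the layout. The yellow dot to cap axis measures 115 mm against the 114 mm given, and the tank centre agrees within 3 mm. I'll approach the relief knob now.

Run:
```python
from h import *
p=read_tcp_pos(); o=read_orientation()
servo_line([p[0],p[1],.33],vel=.25)
K=np.array([.652,-.134]); 
for y in(2.38,-.762):
    q=ik([*K,.26],[np.pi,0,y]); print(y,q)
goto([*K,.24],[np.pi,0,2.38]); print(read_time(),read_tcp_pos(),read_joint_positions())
move_gripper(.055,40); print(read_width())
a,b=read_camera("top"),read_camera("scene")
servo_line([*K,.160],vel=.12)
f0=np.array(read_contact_force())
c=read_camera("scene")
o=np.vstack([np.hstack([cv2.resize(a[90:230,220:380],(400,350),interpolation=2),cv2.resize(c[150:255,190:310],(400,350),interpolation=2)])])
cv2.imwrite("pics/ap.png",o[...,::-1]); print(read_time(),f0,read_tcp_pos())
```

```text
2.38 [-0.22287537  0.62466569  0.55726927  1.47083794 -0.34649224  1.14513999
  1.20234404]
-0.762 [-0.49636931  0.90003955  1.22379359  1.48521298 -0.8538935   1.3568726
 -1.54638284]
3.5167 [ 0.65223217 -0.13303573  0.24002424] [-0.2121772   0.63884361  0.53449183  1.49323773 -0.34736371  1.10480125
  1.20312903]
0.05514685465857932
4.8917 [ 0.31110751  0.08825616 -0.03886135] [ 0.65244653 -0.13422057  0.16091507]
```

View pics/ap.png

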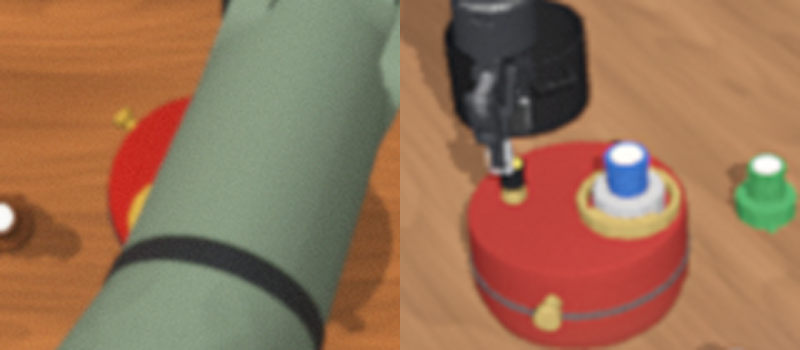

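Run:
```python
from h import *
m=camera_model("scene")
def proj(X):
    v=m["R"]@np.array(X)+m["t"]; s=v[:2]/v[2]; s=s*(1+m["k1"]*(s@s)); return m["mtx"][:2,:2]@s+m["mtx"][:2,2]
print("dot",proj([.652,-.134,.15]),"tcp",proj(read_tcp_pos()),"cap top",proj([.569,-.0555,.172]), "mid",proj([.569,-.0555,.153]))
print(tri([223.3,198.9],[319.96,146.59]))
t=np.array([-.69,-.724,0]);T=np.array([.6524,-.1342,.17])
for s in(-1,1):print("finger",proj(T+s*t*.03))
# fresh dot measurement, scene
im=read_camera("scene"); c=cv2.resize(im[170:220,205:245],(640,600)[:2],interpolation=cv2.INTER_CUBIC) 
cv2.imwrite("pics/z.png",cv2.resize(im[165:215,200:270],(798,570),interpolation=cv2.INTER_CUBIC)[...,::-1])
```

```text
dot [222.64438428 198.16648605] tcp [222.1550515  195.40804918] cap top [257.50536811 195.20544505] mid [257.77258943 200.09674647]
(array([ 0.6517773 , -0.13377386,  0.1474958 ]), np.float64(0.0031227473996149266))
finger [219.37423358 198.63106252]
finger [224.31572955 187.72550471]
```

View pics/z.png

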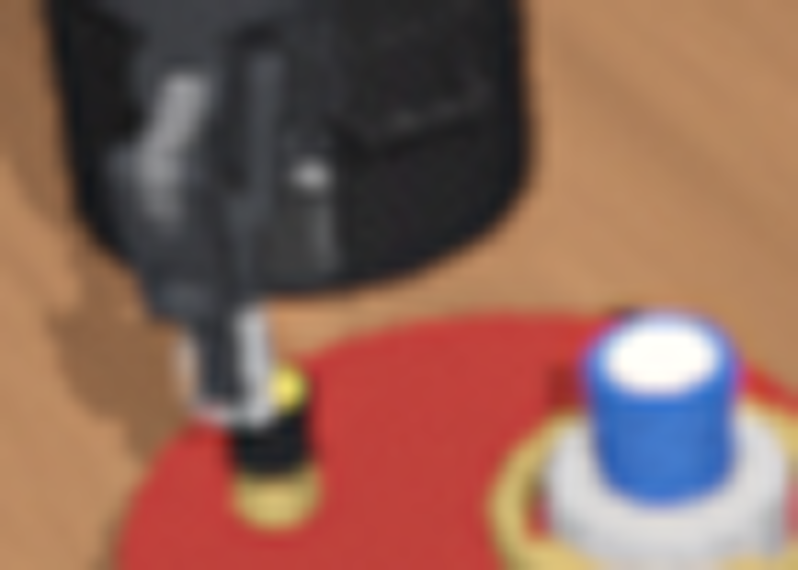

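The picture shows the near fingertip at about (220,201), straddling the knob (column 224). The dot lies about 1 px right of the prediction, and so does the cap. That is within calibration error, so I'll nudge 1.5 mm that way, then grip and pull.

Run:
```python
from h import *
K=np.array([.651,-.1332])
servo_line([*K,.150],vel=.05)
print(servo_line([*K,.120],vel=.06,until_force=8),read_tcp_pos())
f0=np.array(read_contact_force())
move_gripper(0.0,50)
print("w",read_width(),read_grip_force(),np.array(read_contact_force())-f0)
p=np.array(read_tcp_pos())
if .022<read_width()<.030:
    for d in(.006,.012,.0195):
        servo_line([p[0],p[1],p[2]+d],vel=.02)
        print(d,read_time(),read_tcp_pos()[2]-p[2],np.array(read_contact_force())-f0)
    c=read_camera("scene"); wait(.3); cv2.imwrite("pics/pull.png",cv2.resize(c[155:215,195:275],(800,600),interpolation=cv2.INTER_CUBIC)[...,::-1])
print(read_time(),p,f0)
```

```text
False [ 0.65102641 -0.13334125  0.12001423]
w 0.024589534743127018 49.028103947639465 [-1.77519466  1.76894298  4.5610482 ]
0.006 6.7917 0.0058512737235083545 [ 2.56120443  0.77562285 -6.89810791]
0.012 7.2417 0.012012554166980133 [ 3.10022578  0.28091945 -8.94556678]
0.0195 7.7667 0.019463691520845067 [  2.112007     0.09526315 -11.67609111]
8.1167 [ 0.6514097  -0.13304442  0.12056441] [ 0.09806512 -0.16209513  0.31453673]
```

View pics/pull.png

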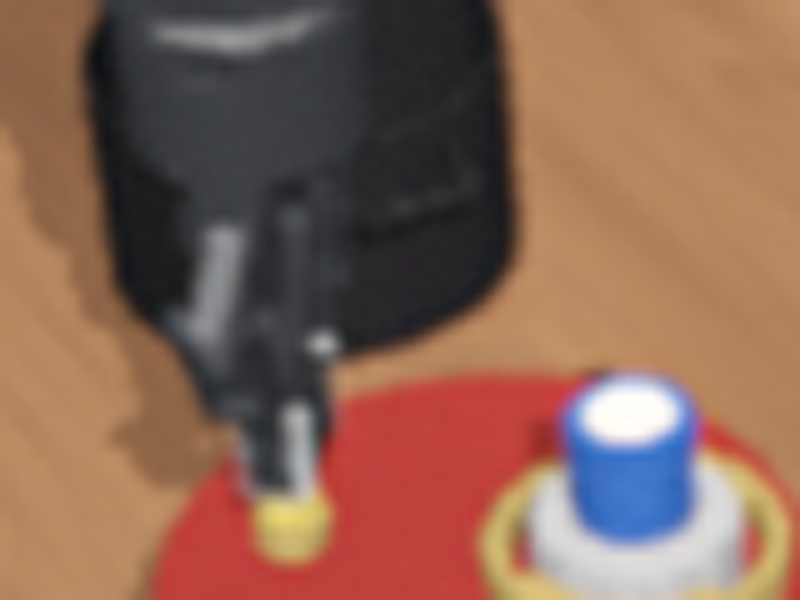

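The knob is drawn up: the yellow ring at about (290,505) in the crop sits above the brass collar at (290,540), and the pull is about 10–11 N at 19.5 mm of travel, as expected. I'll hold, return, release, and go to the cap.

Run:
```python
from h import *
wait(1.2); p=np.array(read_tcp_pos()); print(p,read_width(),read_contact_force())
servo_line([p[0],p[1],.1208],vel=.04); print(read_contact_force())
move_gripper(.05,40); wait(.4)
servo_line([p[0],p[1],.26],vel=.2)
c=read_camera("scene"); 
C=np.array([.5685,-.0550])
best=min((abs(q[6]),y) for y in np.arange(-3.1,3.15,.2) for q in [ik([*C,.25],[np.pi,0,y])] if q is not None)
print(best,ik([*C,.25],[np.pi,0,best[1]]),ik([*C,.132],[np.pi,0,best[1]]))
move_gripper(.085)
goto([*C,.25],[np.pi,0,best[1]]); servo_line([*C,.19],vel=.15)
d=read_camera("scene")
o=np.hstack([cv2.resize(x[155:230,200:285],(400,353),interpolation=cv2.INTER_CUBIC) for x in(c,d)])
cv2.imwrite("pics/cap.png",o[...,::-1]); print(read_time(),read_tcp_pos(),read_joint_positions())
```

```text
[ 0.65139714 -0.13302576  0.1400728 ] 0.02474903751644093 [  2.13110496   0.68564484 -10.00348518]
[-0.35289597  2.32986601 -6.26861051]
(np.float64(0.001108390260649668), np.float64(1.1000000000000036)) [-6.06010070e-01  5.72087105e-01  9.01138475e-01  1.75484398e+00
 -5.06525348e-01  1.06529771e+00  1.10839026e-03] [-0.52050938  0.71145715  0.77491036  1.85915092 -0.65602382  0.84645578
  0.11852635]
13.8 [ 0.56896622 -0.05545723  0.19088963] [-0.56269312  0.63713264  0.83869517  1.81442379 -0.57451113  0.95132233
  0.05498795]
```

View pics/cap.png

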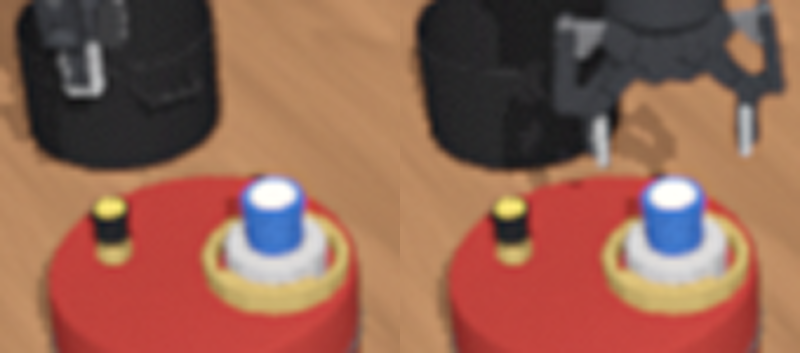

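The left crop shows the relief knob home again, with the dot at (110,208). In the right crop the fingers at (600,140) and (745,130) straddle the cap at (674,190). Next I'll grip and feel for the thread.

Run:
```python
from h import *
p=np.array(read_tcp_pos()); C=[.5685,-.055]
print(servo_line([*C,.134],vel=.1,until_force=8))
f0=np.array(read_contact_force()); t0=np.array(read_wrist_torque())
move_gripper(0.,70); w=read_width()
f=np.array(read_contact_force())-f0
print("w",w,f,np.array(read_wrist_torque())-t0,read_tcp_pos())
t0=np.array(read_wrist_torque()); q0=np.array(read_joint_positions())
def turn(s,lim=.5,N=7,st=2):
    for k in range(1,N+1):
        q=q0.copy(); q[6]+=s*np.radians(st*k); set_joints(q); 
        t=np.array(read_wrist_torque())-t0; print(s*st*k,t.round(3),(np.array(read_contact_force())-f0).round(1),round(read_time(),2))
        if abs(t[2])>lim: return False
    return True
if .035<w<.045:
    r=turn(1)
    if not r: set_joints(q0); r=turn(-1); print("minus",r)
    else: print("plus gives")
np.save("q0.npy",q0)
```

```text
False
w 0.03872201070530839 [ 4.84677823 -1.35897531  6.83104808] [-0.29668801 -0.86075789  0.03069763] [ 0.56953629 -0.05528113  0.13470797]
2 [-0.139  0.689 -0.053] [ 0.9 -0.9  1.7] 15.25
4 [-0.337  0.669 -0.057] [ 1.1 -2.5  1.4] 15.5
6 [-0.346  1.191 -0.501] [-0.2 -2.8  3.3] 15.75
-2 [-0.12   0.378 -0.025] [ 3.7 -0.8  1.9] 16.25
-4 [-0.116  0.115  0.048] [ 3.9 -1.8  2.8] 16.5
-6 [-0.172 -0.145 -0.053] [ 5.7 -1.9  0.8] 16.75
-8 [-0.22  -0.198 -0.047] [ 3.9 -1.2  1.1] 17.0
-10 [-0.277 -0.269 -0.039] [ 5.3 -2.2  2.2] 17.25
-12 [-0.203 -0.17  -0.021] [ 5.4 -2.4  1.8] 17.5
-14 [-0.257 -0.179 -0.07 ] [ 4.3 -1.8  1.3] 17.75
minus True
```

At +6° the moment jumps to -0.5 N m, which is the stop. The minus direction turns freely past 14°, so I'll undo it that way and lift with a force guard.

Run:
```python
from h import *
q0=np.load("q0.npy"); q=q0.copy()
for a in(-35,-60,-88):
    q[6]=q0[6]+np.radians(a); set_joints(q); print(a,np.array(read_wrist_torque()).round(3),np.array(read_contact_force()).round(1),round(read_time(),2))
p=np.array(read_tcp_pos()); print(p,read_orientation(),read_width())
r=servo_line([p[0],p[1],p[2]+.012],vel=.03,until_force=15); print(r,read_contact_force())
if not r: servo_line([p[0],p[1],p[2]+.1],vel=.1)
print(read_tcp_pos(),read_width(),read_grip_force(),read_contact_force(),read_time())
d=read_camera("scene"); cv2.imwrite("pics/lift.png",cv2.resize(d[130:250,190:350],(800,600),interpolation=cv2.INTER_CUBIC)[...,::-1])
```

```text
-35 [ 0.045 -0.688 -0.016] [3.2 0.5 4.6] 18.21
-60 [ 0.281 -0.317 -0.047] [3.  1.  4.1] 18.72
-88 [ 0.476 -0.732 -0.083] [3.4 1.3 4.1] 19.27
[ 0.56960216 -0.05496221  0.13471701] [-3.14063351e+00 -2.23562072e-03 -4.30121133e-01] 0.038897788762608035
False [ 1.3553478   0.92718685 -0.64277761]
[ 0.56932713 -0.05486782  0.23416898] 0.03837592787302174 70.72515964508057 [-0.8930446  -0.44141008 -1.45985517] 20.8583
```

View pics/lift.png

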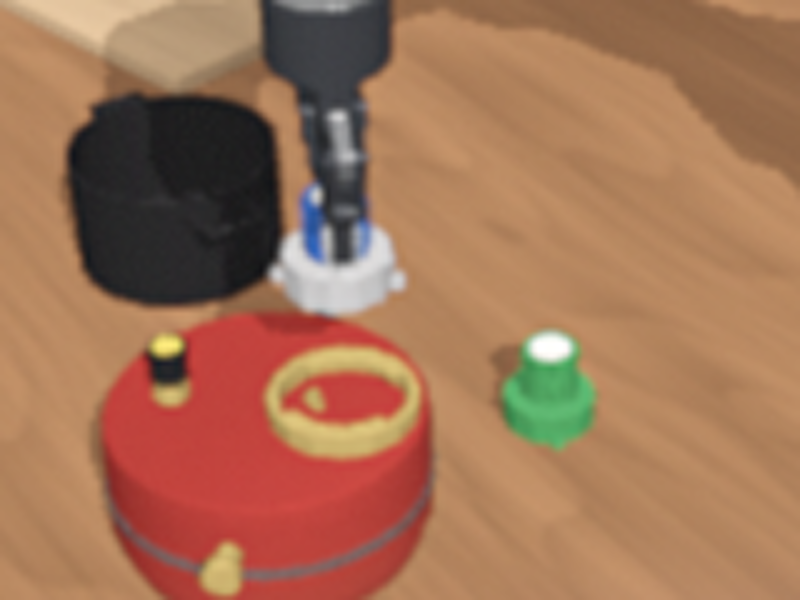

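The cap hangs upright in the fingers at (340,260), about 10 cm above the empty neck at (342,400). The relief knob is home at (168,365), and the pot and green look-alike are untouched. I'm handing it in.

```bash
python3 -c "
from workcell import *
wait(.5);print(read_grip_force(),read_time());print(close_job())"
```

```text
70.72480201721191 21.4083
the job is handed in; nothing more can be done
None
```

The job is handed in at 21.4 s: the relief knob was drawn to its ring, held over a second and is back home, and the cap undid in the negative joint-7 direction (the other way stopped hard at about 6°) and is still gripped upright about 10 cm above its neck; the verdict was not shown.

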